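# Unclip the transport box and put the tube carriers away in the drawer

## Task

Unpack the white transport box at the sampling desk. Squeeze the orange snap tab of its grey cover towards the upright rib to release it, lift the cover off and lay it flat, feet down, in the middle of the green mat; pull the blue-fronted drawer of the cabinet all the way out to its stop (before or after the cover). Only once the cover lies on the mat and the drawer is fully out, move all the tube carriers (two to four) from the box into the drawer, each standing upright on the drawer's floor, then push the drawer fully shut, and leave the tube rack, the spray bottle and the glove carton where they are.

Things in the scene. Friction and masses are not known exactly. Their poses are not given: they have to be found in the camera images.
- case: white open-topped transport box, fixed. Outside 186 (x) x 154 (y) x 64 mm high, walls 5 mm, inner floor 5 mm above its origin. Origin: centre of its underside, on the desk. The rim of its -x wall (robot side) has a lip that catches the cover's snap tab. Up to four tube carriers stand in it, at about (+-42, +-36) mm from its origin, their x along the box's x; some places are empty.
- cover: loose grey cover on the box, panel 186 (x) x 154 (y) x 4 mm, 0.15 to 0.25 kg. Origin: centre of the panel's underside, 64 mm over the desk at first; axes as the box's. Four corner feet reach 16 mm below it and stand inside the walls; it lies level on them. Snap tab and rib rise near its -x edge at y = 0; the tab holds that edge down. Pinch both from above, squeeze, lift straight up.
- cover_tab (a joint): how far the orange snap tab is pressed in (m), along the cover's +x: 0 at rest, stop at 0.009; the catch is free from 0.007. Springy: 3 N to start, about 9 N at the stop; springs back when let go. Tab: 28 mm wide (y), 4 mm thick, upright, top 34 mm above the cover's origin, outer face at x = -85 mm of the cover; fingertips may reach down to the panel.
- tab_press (a point): point to press on the tab's outer (-x) face, 21 mm above the cover's origin plane; moves with the tab; axes as the cover's.
- cover_rib (a point): middle of the far (+x) face of the fixed grey rib on the cover, at x = -23 mm of the cover, 21 mm above its origin, 62 mm from the tab's outer face (53 mm when squeezed). Rib 8 mm thick (x), 36 mm wide (y), top 34 mm above the cover's origin. Axes as the cover's.
- mat: green flat mat fixed on the desk, 230 (x) x 190 (y) mm, 2 mm thick. Origin: centre of its underside. The cover is to be laid here.
- store_drawer (a joint): opening (m) of the blue-fronted drawer of a low white cabinet fixed to the desk (240 deep, 330 wide, 100 mm high): 0 shut, about 0.165 at its stop; it slides out along the -x of the cabinet, roughly towards the robot, and stays where it is left (about 1 N of friction).
- drawer_handle (a point): middle of the drawer's handle, a level steel bar along the cabinet's y, 120 mm long, about 10 mm thick, 35 mm out from the drawer's front, 38 mm below the cabinet's top; can be pinched from above across x. Moves with the drawer; axes as the cabinet's.
- drawer_floor (a point): point on the drawer's inner floor at the middle of its front edge (inner face of the drawer's front), 22 mm above the desk; moves with the drawer; axes as the cabinet's. Inside x = 0 to 195, y = -144 to 144 mm of it, walls 56 mm high. With the drawer fully out, x = 0 to 159 mm lies clear of the cabinet's top: room for four carriers side by side, their x along the drawer's x.
- carrier1: loose tube carrier (may be absent): blue base 75 (x) x 60 (y) x 14 mm with two capped amber tubes lying in it, 0.06 to 0.14 kg, and a white upright grip fin along its x in the middle, 46 mm long, 12 mm thick, top 42 mm above the carrier's underside. Origin: centre of its underside; z up. Pinch the fin across y from above.
- carrier2: loose tube carrier (may be absent): blue base 75 (x) x 60 (y) x 14 mm with two capped amber tubes lying in it, 0.06 to 0.14 kg, and a white upright grip fin along its x in the middle, 46 mm long, 12 mm thick, top 42 mm above the carrier's underside. Origin: centre of its underside; z up. Pinch the fin across y from above.
- carrier3: loose tube carrier (may be absent): blue base 75 (x) x 60 (y) x 14 mm with two capped amber tubes lying in it, 0.06 to 0.14 kg, and a white upright grip fin along its x in the middle, 46 mm long, 12 mm thick, top 42 mm above the carrier's underside. Origin: centre of its underside; z up. Pinch the fin across y from above.
- carrier4: loose tube carrier (may be absent): blue base 75 (x) x 60 (y) x 14 mm with two capped amber tubes lying in it, 0.06 to 0.14 kg, and a white upright grip fin along its x in the middle, 46 mm long, 12 mm thick, top 42 mm above the carrier's underside. Origin: centre of its underside; z up. Pinch the fin across y from above.
- spray: clear spray bottle with a green cap, 68 mm across, 150 mm high, a bystander. Origin: centre of its underside.
- gloves: glove carton 90 x 200 x 72 mm, a bystander. Origin: centre of its underside.
- rack: cardboard tube rack 90 x 180 x 55 mm with white-capped tubes (77 mm high in all), a bystander. Origin: centre of its underside.
There are look-alikes about, which are no part of the job. What is shaped like the case but turquoise is not meant.

How it is judged:
On the way, in this order (a step that is already met when the one before it is completed fails the run):
1. the snap tab is pressed in with the cover still in its seat (value of joint cover_tab above 0.006 m and z of cover in the frame of case below 0.072 m and horizontal distance between cover and case below 0.015 m), for 0.05 s.
2. the cover is lifted clear of the box (z of cover in the frame of case above 0.085 m), for 0.05 s.
3. the cover lies flat on the mat, let go, and the drawer is out at its stop (horizontal distance between cover and mat below 0.05 m and height (world z) of cover below 0.025 m and angle between cover's own z axis and vertical below 0.08 rad and linear speed of cover below 0.02 m/s and contact force between cover and the fingers below 0.5 N and value of joint store_drawer above 0.155 m), for 0.2 s.
4. all tube carriers stand upright on the drawer's floor (x of carrier1 in the frame of drawer_floor between 0 and 0.195 m and y of carrier1 in the frame of drawer_floor between -0.146 and 0.146 m and z of carrier1 in the frame of drawer_floor between -0.008 and 0.008 m and angle between each of carrier1, carrier2, carrier3, carrier4's own z axis and vertical below 0.15 rad and x of carrier2 in the frame of drawer_floor between 0 and 0.195 m and y of carrier2 in the frame of drawer_floor between -0.146 and 0.146 m and z of carrier2 in the frame of drawer_floor between -0.008 and 0.008 m and x of carrier3 in the frame of drawer_floor between 0 and 0.195 m and y of carrier3 in the frame of drawer_floor between -0.146 and 0.146 m and z of carrier3 in the frame of drawer_floor between -0.008 and 0.008 m and x of carrier4 in the frame of drawer_floor between 0 and 0.195 m and y of carrier4 in the frame of drawer_floor between -0.146 and 0.146 m and z of carrier4 in the frame of drawer_floor between -0.008 and 0.008 m and value of joint store_drawer above 0.05 m), for 0.2 s.
At the end, for the whole second after the job is handed in: The cover lies flat on the mat, feet down, its centre within 50 mm of the mat's centre; every tube carrier stands upright (within 0.15 rad) on the drawer's floor; the drawer is shut to within 6 mm; all is at rest (horizontal distance between cover and mat below 0.05 m and height (world z) of cover below 0.025 m and angle between cover's own z axis and vertical below 0.08 rad and linear speed of each of cover, carrier1, carrier2, carrier3, carrier4 below 0.02 m/s and x of carrier1 in the frame of drawer_floor between 0 and 0.195 m and y of carrier1 in the frame of drawer_floor between -0.146 and 0.146 m and z of carrier1 in the frame of drawer_floor between -0.008 and 0.008 m and angle between each of carrier1, carrier2, carrier3, carrier4's own z axis and vertical below 0.15 rad and x of carrier2 in the frame of drawer_floor between 0 and 0.195 m and y of carrier2 in the frame of drawer_floor between -0.146 and 0.146 m and z of carrier2 in the frame of drawer_floor between -0.008 and 0.008 m and x of carrier3 in the frame of drawer_floor between 0 and 0.195 m and y of carrier3 in the frame of drawer_floor between -0.146 and 0.146 m and z of carrier3 in the frame of drawer_floor between -0.008 and 0.008 m and x of carrier4 in the frame of drawer_floor between 0 and 0.195 m and y of carrier4 in the frame of drawer_floor between -0.146 and 0.146 m and z of carrier4 in the frame of drawer_floor between -0.008 and 0.008 m and value of joint store_drawer below 0.006 m); the robot touches nothing.
It fails at once if the spray bottle is pushed more than 40 mm (distance of spray from where it was at the start of the episode above 0.04 m).
It fails at once if the glove carton is pushed more than 40 mm (distance of gloves from where it was at the start of the episode above 0.04 m).
It fails at once if the tube rack is pushed more than 40 mm (distance of rack from where it was at the start of the episode above 0.04 m).
Of carrier1, carrier2, carrier3, carrier4 only 2 to 4 are there at a start; the rules pass over those that are not, and their reading is None.
At some moment in a run one of carrier1, carrier2, carrier3, carrier4 may be knocked a few centimetres aside while the robot is not near it.
It also fails if it takes over 210 s, if anything falls off the work surface, if the arm or the gripper's body presses on something with over 40 N, if the wrist force passes 120 N, or if a joint passes its speed limit or range.

## Robot

A 6-joint arm with a two-finger parallel gripper is mounted at the origin on the work surface. World frame = base frame: x ahead of the robot, y to its left, z up, the work surface at z = 0. Lengths are in m, angles in rad, forces in N, time in s.
With the tool pointing down it reaches from about 0.3 to 0.825 m from the base axis. Payload 5.4 kg.
Tool frame: the origin (TCP) lies at the very end of the fingers, on their centre line; the grasp point (between the pads) lies 19 mm behind it; z points along the fingers, x is the direction in which the jaws open and shut, and the axes are right-handed (so a half turn about z gives the same grasp; the last joint's range is limited). The gripper opens to 92 mm and grips with 3 to 60 N. Pads are 20 mm wide; open, the fingers measure 128 mm over their backs; the gripper's body (75 mm by 189 mm) begins 69 mm behind the grasp point.
Start: joints at [1.001, 0.158, 1.597, -0, 1.386, -0.21], TCP at [0.202, 0.538, 0.215] pointing down, gripper open.
Joint ranges: [-2.91, 2.91], [-0.94, 2.29], [0.18, 2.7], [-1.29, 4.43], [0.17, 2.64], [-3, 3]. Speed limits (rad/s): [2.57, 2.57, 3.14, 3.14, 3.14, 3.14].

## Interface

Orientations are given as a rotation vector (axis times angle).
In Python, from workcell import bot gives the robot as it stands. Calls block until the motion is done:
- bot.goto(position, orientation): joint-space move of the TCP to a pose.
- bot.line_to(position, rot=None, max_speed=0.15): straight line of the TCP; rot=None keeps the orientation; max_speed is the mean speed in m/s.
- bot.set_joints(angles): joint-space move.
- bot.set_gripper(opening, newtons=None): opening from 0.0 (shut) to 1.0 (fully open); newtons is the grip in N (None keeps the last); returns when the fingers have stopped.
- bot.hold(seconds).
- bot.inverse_kinematics(position, orientation): joint angles nearest the present ones, or None.
- bot.read_camera(name): name is "scene" or "side" or "wrist"; returns a dict with "pixels" (420x560x3 uint8, blue, green, red), "fx", "fy", "cx", "cy" (pixels), "k1" (the pictures are not rectified: a ray, as slopes to the right and down, at radius r is drawn at 1 + k1 r^2 times it, then the intrinsics apply), "R" (3x3) and "t" (3): a world point X has camera coordinates R X + t. Camera axes: x right, y down, z forward; pixel columns grow to the right and rows downward; lengths in m; the calibration is good to about 2 mm. A picture is of the moment at which its call begins. There is no depth.
A pose or a line that the arm cannot do raises bot.MotionError and nothing moves.
- bot.job_done(): hands the job in, once; it reports no verdict.
Readings, each from a call of its own:
- bot.current_clock(): time.
- bot.current_joints(): joint angles.
- bot.current_joint_vel(): joint speeds.
- bot.current_effort(): joint torques, N m.
- bot.current_ee_pos(): TCP position.
- bot.current_tool_rot(): TCP orientation.
- bot.current_contact_force(): force on the tool from outside, world axes, zero at the start.
- bot.current_ft_torque(): the same for the moment, N m.
- bot.current_opening(): opening from 0.0 (shut) to 1.0 (fully open).
Only numpy, scipy, OpenCV 4.12 (cv2) and the standard library are available. Lean on these libraries where they do the work, as an engineer would, in place of code of your own. Each camera call takes 0.05 s, during which the arm holds its last target. There are 200 camera calls.

## Working session

There is one attempt and no reset: what is moved stays moved. The work goes in short steps, each a Python script; the robot and the scene stay as the last script left them, time stands still between calls to the robot, and variables do not carry over. Pictures are saved under pics/ and viewed, about 12 in all and at most 16, crops included, and the job is handed in when it is done.

```bash
ls; mkdir -p pics
cat > h.py <<'E'
import numpy as np, cv2
from scipy.optimize import least_squares
from workcell import bot
def snap(cam,name):
    c=bot.read_camera(cam); cv2.imwrite(f'pics/{name}.png',c['pixels'])
    np.save(f'pics/{name}.npy',{k:np.array(c[k]) for k in ('fx','fy','cx','cy','k1','R','t')},allow_pickle=True)
    return c
def cal(name): return np.load(f'pics/{name}.npy',allow_pickle=True).item()
def proj(c,X):
    q=np.atleast_2d(X)@np.array(c['R']).T+np.array(c['t']); s=q[:,:2]/q[:,2:]
    s=s*(1+c['k1']*(s**2).sum(1,keepdims=True))
    return s*[c['fx'],c['fy']]+[c['cx'],c['cy']]
def onplane(c,uv,z):
    """world points at height z seen at pixels uv"""
    d=(np.atleast_2d(uv)-[c['cx'],c['cy']])/[c['fx'],c['fy']]; s=d.copy()
    for _ in range(20): s=d/(1+c['k1']*(s**2).sum(1,keepdims=True))
    R=np.array(c['R']); o=-R.T@np.array(c['t'])
    r=np.c_[s,np.ones(len(s))]@R
    return o+r*((z-o[2])/r[:,2:])
E
python3 - <<'E'
from h import *
for n in ('scene','side','wrist'):
    c=snap(n,n+'0'); print(n,np.round(-np.array(c['R']).T@c['t'],3),c['fx'],c['k1'])
a,b=cv2.imread('pics/scene0.png'),cv2.imread('pics/side0.png')
E
```

```text
pics
scene [ 1.543 -0.863  1.11 ] 531.5156005360045 -0.21002403000766945
side [0.375 1.149 0.972] 381.83898208345914 -0.09221100812435329
wrist [0.124 0.566 0.384] 291.81370308615783 -0.061598922943171694
```

View pics/scene0.png

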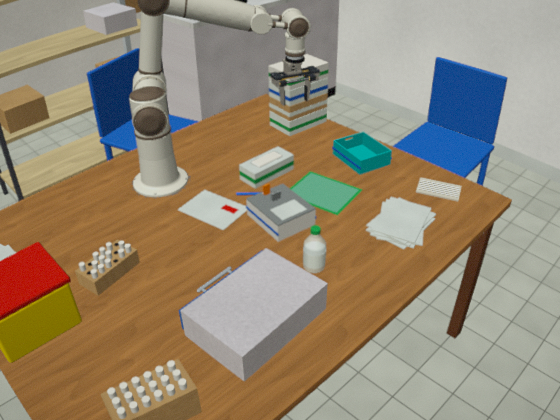

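View pics/side0.png

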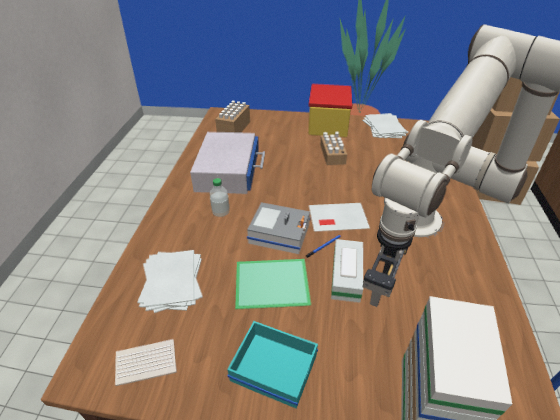

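The case is at scene (280,212) and side (279,227): a white box with a grey cover and an orange tab. Possible confusions:
- Turquoise box at scene (362,152): a look-alike, not wanted.
- Two tube racks at scene (108,264) and (150,395): neither gets touched.
- Mat: the green one at scene (325,192).
- Cabinet: the only one, at scene (255,310), with the spray bottle beside it at (315,250).

Next I'll get rough positions.

Run:
```python
from h import *
s,w=cal('scene0'),cal('side0')
for n,c,p,z in [('case top scene',s,(282,207),.066),('case top side',w,(279,225),.066),('tab scene',s,(266,188),.09),('tab side',w,(304,223),.09),
 ('mat scene',s,(325,192),.002),('mat side',w,(272,283),.002),('spray scene',s,(315,268),0),('spray side',w,(220,212),0),
 ('handle scene',s,[(197,289),(231,269)],.062),('handle side',w,[(264,152),(262,166)],.062),('cab top scene',s,[(184,308),(268,251),(327,285),(246,357)],.1),('cab side',w,[(208,134),(258,135),(250,183),(194,181)],.1),
 ('gloves',w,(348,262),.072),('gl s',s,(266,160),.072),('rack',s,(108,264),.03),('rack2',s,(150,395),.03),('turq',w,(273,365),.03)]:
    print(n,np.round(onplane(c,p,z)[:,:2],3).tolist())
```

```text
case top scene [[0.525, 0.143]]
case top side [[0.499, 0.178]]
tab scene [[0.431, 0.16]]
tab side [[0.412, 0.182]]
mat scene [[0.51, 0.382]]
mat side [[0.495, 0.383]]
spray scene [[0.758, 0.053]]
spray side [[0.746, 0.062]]
handle scene [[0.627, -0.294], [0.631, -0.172]]
handle side [[0.628, -0.295], [0.619, -0.183]]
cab top scene [[0.691, -0.382], [0.682, -0.071], [0.897, -0.057], [0.922, -0.373]]
cab side [[0.9, -0.358], [0.668, -0.377], [0.635, -0.007], [0.854, 0.008]]
gloves [[0.262, 0.326]]
gl s [[0.275, 0.309]]
rack [[0.317, -0.41]]
rack2 [[0.806, -0.584]]
turq [[0.451, 0.673]]
```

```bash
cat >> h.py <<'E'
from scipy.spatial.transform import Rotation as Ro
def down(psi):
    """tool down, jaw axis at yaw psi"""
    c,s=np.cos(psi),np.sin(psi)
    return Ro.from_matrix(np.array([[c,s,0],[s,-c,0],[0,0,-1]]).T).as_rotvec()
E
python3 - <<'E'
from h import *
R0=Ro.from_rotvec(bot.current_tool_rot()).as_matrix(); p0=bot.current_ee_pos()
print(np.round(R0,3)); c=cal('wrist0'); print('cam in tool',np.round(R0.T@(-c['R'].T@c['t']-p0),3)); print(np.round(c['R']@R0,2))
for psi in (0,np.pi):
    print(psi, bot.inverse_kinematics([.55,.165,.30],down(psi)),bot.inverse_kinematics([.63,-.2,.30],down(psi)))
E
```

```text
[[ 0.352  0.936 -0.001]
 [ 0.936 -0.352 -0.001]
 [-0.001 -0.    -1.   ]]
cam in tool [-0.001 -0.083 -0.17 ]
[[ 1.   -0.    0.  ]
 [ 0.    0.96 -0.29]
 [-0.    0.29  0.96]]
0 [ 8.11027736e-02  1.13384037e-01  1.47944642e+00 -4.44089210e-16
  1.54876220e+00  8.11027736e-02] [-4.89803482e-01  3.44299601e-01  1.20968382e+00 -4.44089210e-16
  1.58760923e+00 -4.89803482e-01]
3.141592653589793 None [-0.48980348  0.3442996   1.20968382  0.          1.58760923  2.65178917]
```

Run:
```python
from h import *
bot.goto([.48,.27,.30],down(np.pi/2-.0)); snap('wrist','w1')
bot.goto([.55,-.17,.30],down(np.pi/2)); snap('wrist','w2')
print(bot.current_clock(),bot.current_joints())
cv2.imwrite('pics/w12.png',cv2.resize(np.vstack([cv2.imread('pics/w1.png'),cv2.imread('pics/w2.png')]),None,fx=1,fy=1)[:, :])
```

```text
3.35 [-5.07693526e-01  1.16909238e-01  1.47543003e+00  2.97104739e-04
  1.54918044e+00 -2.08015214e+00]
```

View pics/w1.png

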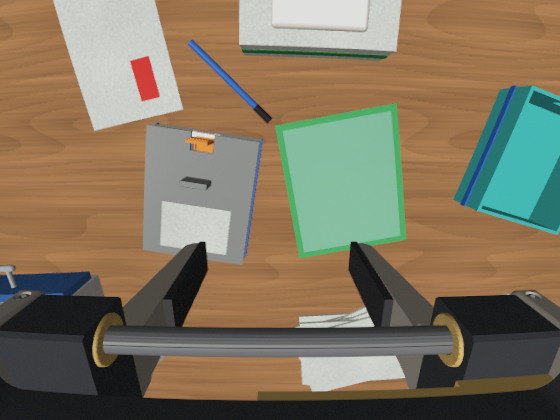

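View pics/w2.png

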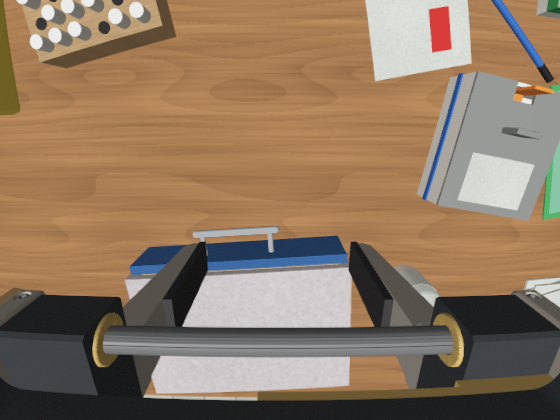

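```bash
python3 - <<'E'
from h import *
a,b=cal('w1'),cal('w2')
def fit(pts,model):
    """2D rigid fit model->pts: x,y,yaw"""
    f=lambda q:(np.c_[np.cos(q[2])*model[:,0]-np.sin(q[2])*model[:,1]+q[0],np.sin(q[2])*model[:,0]+np.cos(q[2])*model[:,1]+q[1]]-pts).ravel()
    r=least_squares(f,[*pts.mean(0),0]); return np.round(r.x,4),np.round(r.fun.reshape(-1,2)*1e3,1).tolist()
box=lambda x,y:np.array([[-x,-y],[-x,y],[x,y],[x,-y]])/2e3
p=onplane(a,[(147,124),(262,140),(245,263),(142,249)],.068)[:,:2]; print('cover',fit(p,box(186,154)))
p=onplane(a,[(275,125),(397,104),(407,240),(300,258)],.002)[:,:2]; print('mat',fit(p,box(230,190)))
h=onplane(b,[(194,234),(277,230)],.067)[:,:2]; print('handle',h,h.mean(0),np.linalg.norm(h[1]-h[0]),np.arctan2(*(-(h[0]-h[1])*[1,-1])[:1],(h[1]-h[0])[1]))
f=onplane(b,[(147,248),(343,237)],.09)[:,:2];print('front',f,f.mean(0))
print('tab',onplane(a,(202,141),.09),'rib',onplane(a,(196,183),.098))
E
python3 - <<'E'
import cv2
i=cv2.imread('pics/w1.png')[100:280,120:300]; j=cv2.imread('pics/w2.png')[210:300,120:370]
cv2.imwrite('pics/c1.png',cv2.resize(i,None,fx=3.2,fy=3.2,interpolation=2)); cv2.imwrite('pics/c2.png',cv2.resize(j,None,fx=3,fy=3))
E
```

```text
cover (array([ 0.5012,  0.1564, -0.1532]), [[-1.0, 0.4], [0.5, -1.9], [0.8, -1.7], [-0.3, 3.1]])
mat (array([0.4983, 0.3813, 0.1861]), [[1.0, 1.0], [-1.2, 0.4], [-0.5, -1.1], [0.7, -0.4]])
handle [[ 0.62830926 -0.2943093 ]
 [ 0.62151886 -0.17056011]] [ 0.62491406 -0.2324347 ] 0.1239353504953772 -0.05481732647714487
front [[ 0.64116737 -0.35768888]
 [ 0.62312537 -0.07758289]] [ 0.63214637 -0.21763589]
tab [[0.42027804 0.17295028 0.09      ]] rib [[0.47333449 0.16338538 0.098     ]]
```

View pics/c1.png

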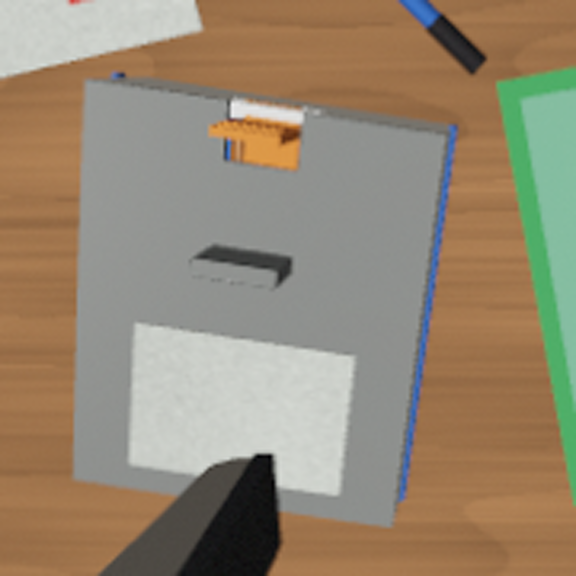

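Crop: grey cover with the orange tab at w1 (202,141) and the rib at (196,183), on the white case. This is the right box, not the turquoise one. I'll pull the drawer first.

Run:
```python
from h import *
b=cal('w2')
f=onplane(b,[(131,272),(347,262)],.09)[:,:2];print('front top',f.tolist(),f.mean(0))
yaw=.056; hp=np.array([.625,-.2324]); ux=np.array([np.cos(yaw),np.sin(yaw)])
bot.set_gripper(.28,20); bot.goto([*(hp-.002*ux),.14],down(yaw))
bot.line_to([*(hp-.002*ux),.046],max_speed=.08); print('F down',np.round(bot.current_contact_force(),1))
bot.set_gripper(0,20); print('open',bot.current_opening(),np.round(bot.current_contact_force(),1))
p=np.array(bot.current_ee_pos())
for d in [.05,.1,.15,.158,.162,.165,.168,.171]:
    q=p.copy(); q[:2]-=d*ux
    bot.line_to(q,max_speed=.08); F=bot.current_contact_force(); print(d,np.round(F,1),bot.current_opening())
    if np.hypot(*F[:2])>15: break
print(bot.current_ee_pos(), bot.current_clock())
bot.set_gripper(.28); q=np.array(bot.current_ee_pos()); q[2]=.25; bot.line_to(q)
bot.set_gripper(1.0); bot.goto([.44,-.1,.30],down(np.pi/2)); snap('wrist','w3'); print(bot.current_clock())
```

```text
front top [[0.6805006260434101, -0.3876737536722059], [0.6622376996874525, -0.06894598273949797]] [ 0.67136916 -0.22830987]
F down [ 0.7  0.2 -0. ]
open 0.11375614764227023 [ 0.7 -0.5  2.1]
0.05 [-0.2 -4.  -0. ] 0.1129356604213487
0.1 [-1.3 -7.1 -1.5] 0.1086791534064625
0.15 [-0.3 -8.4 -3.9] 0.1091814867207471
0.158 [ -0.7 -10.2  -4.1] 0.10623767083292036
0.162 [ 2.1 -8.9 -5.5] 0.10874096697228247
0.165 [ 14.2  -8.7 -13.4] 0.10840890153017292
[ 0.46243278 -0.24361733  0.04682404] 10.5083
14.725
```

View pics/w3.png

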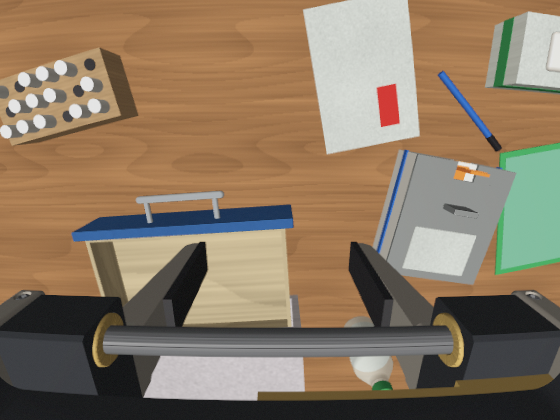

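Drawer is out at its stop (stop force felt at 0.165). The handle now shows at w3 (180,198). Next, the cover.

```bash
cat >> h.py <<'E'
def fit(pts,model):
    f=lambda q:(np.c_[np.cos(q[2])*model[:,0]-np.sin(q[2])*model[:,1]+q[0],np.sin(q[2])*model[:,0]+np.cos(q[2])*model[:,1]+q[1]]-pts).ravel()
    r=least_squares(f,[*pts.mean(0),0]); return np.round(r.x,4),np.round(r.fun.reshape(-1,2)*1e3,1).tolist()
box=lambda x,y:np.array([[-x,-y],[-x,y],[x,y],[x,-y]])/2e3
def loc(pose,x,y):
    c,s=np.cos(pose[2]),np.sin(pose[2]); return np.array([pose[0]+c*x-s*y,pose[1]+s*x+c*y])
E
python3 - <<'E'
from h import *
a,b=cal('w1'),cal('w3')
h=onplane(b,[(138,201),(222,195)],.067)[:,:2]; print('handle',h.tolist(),h.mean(0))
f=onplane(b,[(75,237),(293,223)],.09)[:,:2];print('front',f.tolist(),f.mean(0))
p=onplane(a,[(146.6,125),(260.5,140.5),(242.5,264),(142.8,250)],.068)[:,:2]; C,r=fit(p,box(186,154)); print('cover',C,r)
print('rib px',proj(a,[*loc(C,-.023,0),.098]),'tab top px',proj(a,[*loc(C,-.083,0),.098]))
g=loc(C,-.054,0); 
bot.set_gripper(1.0); bot.goto([*g,.20],down(C[2])); bot.line_to([*g,.115],max_speed=.1)
bot.line_to([*g,.073],max_speed=.05); print('F',np.round(bot.current_contact_force(),1))
bot.set_gripper(.3,35); bot.hold(.3); print('opening mm',92*bot.current_opening(),np.round(bot.current_contact_force(),1),bot.current_ee_pos())
snap('wrist','w4')
E
```

```text
handle [[0.4664077848232704, -0.3039222173207047], [0.4577717562478856, -0.18048266844168395]] [ 0.46208977 -0.24220244]
front [[0.5139202752144952, -0.3950077999145264], [0.49191157420947484, -0.07996992364488097]] [ 0.50291592 -0.23748886]
cover [ 0.5026  0.155  -0.1536] [[-1.0, -0.2], [1.2, -1.2], [0.5, 0.8], [-0.7, 0.7]]
rib px [[192.70548948 187.90740751]] tab top px [[196.27854301 141.69926773]]
F [-0.3  0.3  0.4]
opening mm 52.340920622828556 [ 8.4 -1.6 -5.1] [0.45302317 0.16269763 0.07417777]
```

View pics/w4.png

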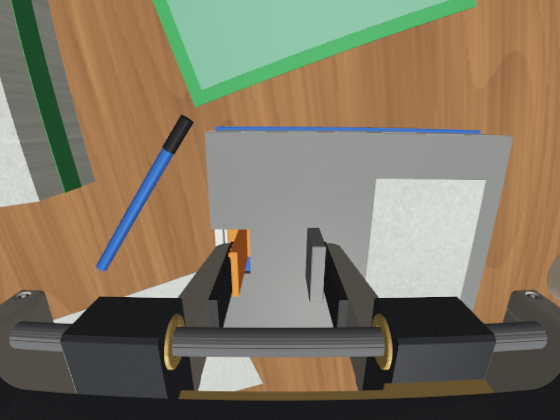

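The tab (235,260) and rib (316,260) are between the fingers. The opening is 52.3 mm, so the tab is fully pressed. Now lift it and lay it on the mat.

Run:
```python
from h import *
M=np.array([.4983,.3813,.1861]); p=np.array(bot.current_ee_pos())
bot.line_to([p[0],p[1],.12],max_speed=.05); bot.line_to([p[0],p[1],.22],max_speed=.12)
print('open',92*bot.current_opening(),np.round(bot.current_contact_force(),1))
g=loc(M,-.054,0); bot.line_to([*g,.20],rot=down(M[2]),max_speed=.12)
bot.line_to([*g,.05],max_speed=.1)
for z in np.arange(.042,.022,-.003):
    bot.line_to([*g,z],max_speed=.03); F=bot.current_contact_force(); print(round(z,3),np.round(F,1))
    if F[2]>4: break
bot.set_gripper(1.0); bot.hold(.2)
bot.line_to([*g,.2],max_speed=.15)
snap('side','s1'); bot.goto([.44,.23,.28],down(np.pi/2)); snap('wrist','w5'); print(bot.current_clock())
```

```text
open 52.45660636082189 [-0.4 -0.6 -2.7]
0.042 [-0.1 -0.1 -0.9]
0.039 [-0.5 -0.3 -2.3]
0.036 [ 0.1 -0.3 -3. ]
0.033 [-0.  -0.1 -2.1]
0.03 [ 0.5 -0.3 -1.2]
0.027 [-0.7 -0.   0.4]
0.024 [-6.1 -4.1 18.4]
31.2917
```

View pics/w5.png

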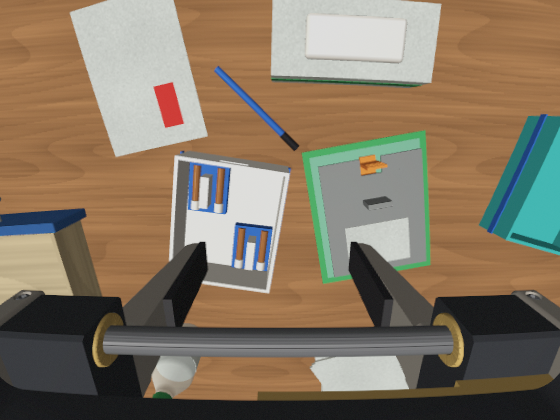

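The cover lies on the mat. Two carriers are in the box, at (209,189) and (252,249); the other two places look empty. I'll take a crop and check against projections.

Run:
```python
from h import *
c=cal('w5'); C=np.array([.5026,.155,-.1536]); im=cv2.imread('pics/w5.png')
k=4; o=np.array([165,140]); cr=cv2.resize(im[140:290,165:300],None,fx=k,fy=k,interpolation=2)
for x,y in [(-.042,-.036),(.042,.036)]:
    q=np.array([loc(C,x+a,y+b) for a,b in [(-.023,-.006),(-.023,.006),(.023,.006),(.023,-.006)]])
    cv2.polylines(cr,[((proj(c,np.c_[q,np.full(4,.047)])-o+.5)*k).astype(int)],True,(0,0,255),1)
    q=np.array([loc(C,x+a,y+b) for a,b in box(75,60)])
    cv2.polylines(cr,[((proj(c,np.c_[q,np.full(4,.019)])-o+.5)*k).astype(int)],True,(0,255,0),1)
q=np.array([loc(C,a,b) for a,b in box(186,154)])
cv2.polylines(cr,[((proj(c,np.c_[q,np.full(4,.064)])-o+.5)*k).astype(int)],True,(255,0,255),1)
cv2.imwrite('pics/c5.png',cr)
p=onplane(c,[(315,165),(418,150),(430,263)],.022)[:,:2]; print('cover',fit(p,box(186,154)[:3]))
```

```text
cover (array([0.5   , 0.3814, 0.2028]), [[5.9, 3.2], [-2.1, 3.0], [-3.9, -6.3]])
```

View pics/c5.png

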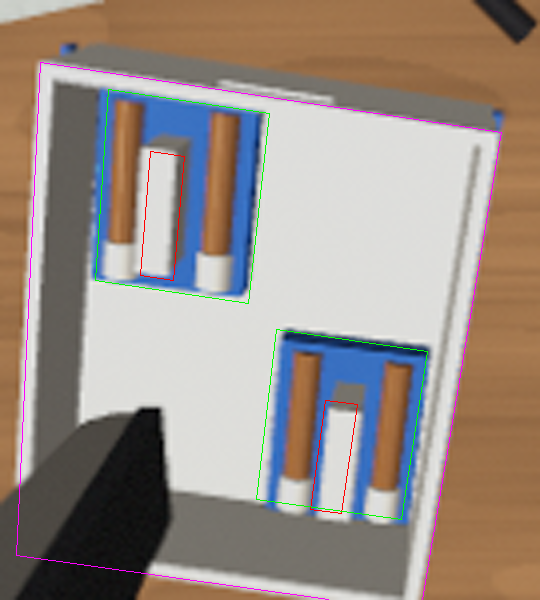

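The case outline fits well, and both fins sit within about 3 mm of nominal. Grasp carrier A.

```bash
cat >> h.py <<'E'
D=np.array([.510,-.2392,.062])   # drawer_floor, open
def pick(xy,yaw,floor):
    psi=np.pi/2+yaw
    bot.set_gripper(.27,25); bot.goto([*xy,.16],down(psi)); bot.line_to([*xy,floor+.045],max_speed=.12)
    for z in (.040,.036,.032,.029,.026,.0235):
        bot.line_to([*xy,floor+z],max_speed=.04); F=bot.current_contact_force()
        if F[2]>3: print('touch',z,np.round(F,1)); break
    bot.line_to([*xy,floor+z+.001],max_speed=.04)
    bot.set_gripper(0,25); bot.hold(.2); o=92*bot.current_opening(); print('grip mm',o,np.round(bot.current_contact_force(),1))
    off=bot.current_ee_pos()[2]-floor
    bot.line_to([*xy,.20],max_speed=.12); print('lifted mm',92*bot.current_opening(),np.round(bot.current_contact_force(),1)); return off
def place(xy,yaw,off,floor=.022):
    bot.goto([*xy,.20],down(np.pi/2+yaw)); bot.line_to([*xy,floor+off+.01],max_speed=.12)
    for z in (.006,.004,.002,.001,0,-.001,-.002):
        bot.line_to([*xy,floor+off+z],max_speed=.03); F=bot.current_contact_force()
        if F[2]>3: break
    print('set',z,np.round(F,1)); bot.set_gripper(.27); bot.hold(.1); bot.line_to([*xy,.2],max_speed=.15)
E
python3 - <<'E'
from h import *
c=cal('w5')
A=onplane(c,(204.5,192.25),.047)[0,:2]; B=onplane(c,(249,255),.047)[0,:2]; print(A,B)
off=pick(A,-.115,.005); print('off',off)
np.save('off.npy',off); snap('wrist','w6'); print(bot.current_clock())
E
```

```text
[0.45349381 0.12511046] [0.55137791 0.18572742]
grip mm 12.074205351599785 [-0.4 -1.2  0.9]
lifted mm 11.601349232264301 [-0.2  0.5 -0.2]
off 0.024550254200552
38.05
```

View pics/w6.png

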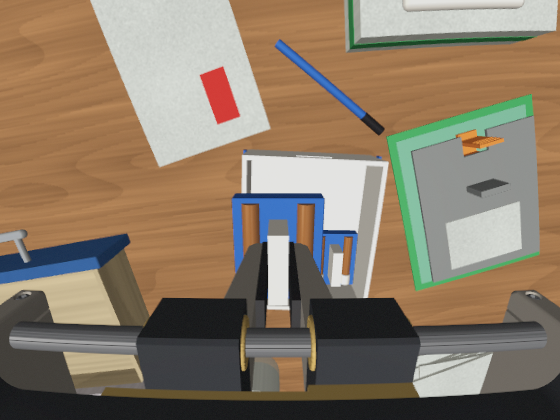

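Carrier A is held level in the fingers at (278,240). Place it, then look again.

Run:
```python
from h import *
place(loc(D,.078,-.068),D[2],float(np.load('off.npy')))
bot.goto([.36,-.03,.30],down(np.pi/2)); snap('wrist','w7'); print(bot.current_clock())
```

```text
set -0.001 [-0.2  1.8  5.6]
45.6917
```

View pics/w7.png

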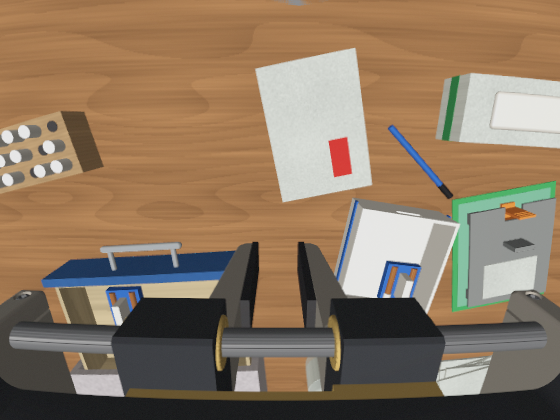

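A is standing in the drawer. B is at (400,285), the only carrier left in the box. Check whether B has moved.

Run:
```python
from h import *
bot.goto([.47,.17,.26],down(np.pi/2)); c=snap('wrist','w8'); o=(150,130);k=3
B=np.array([.5514,.1857,-.12]); cr=cv2.resize(c['pixels'][130:330,150:400],None,fx=k,fy=k,interpolation=2)
for (x,y,z) in [(46,12,.047),(75,60,.019)]:
    q=np.array([loc(B,a,b) for a,b in box(x,y)])
    cv2.polylines(cr,[((proj(c,np.c_[q,np.full(4,z)])-o+.5)*k).astype(int)],True,(0,0,255),1)
cv2.imwrite('pics/c8.png',cr)
```

```text
(no output)
```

View pics/c8.png

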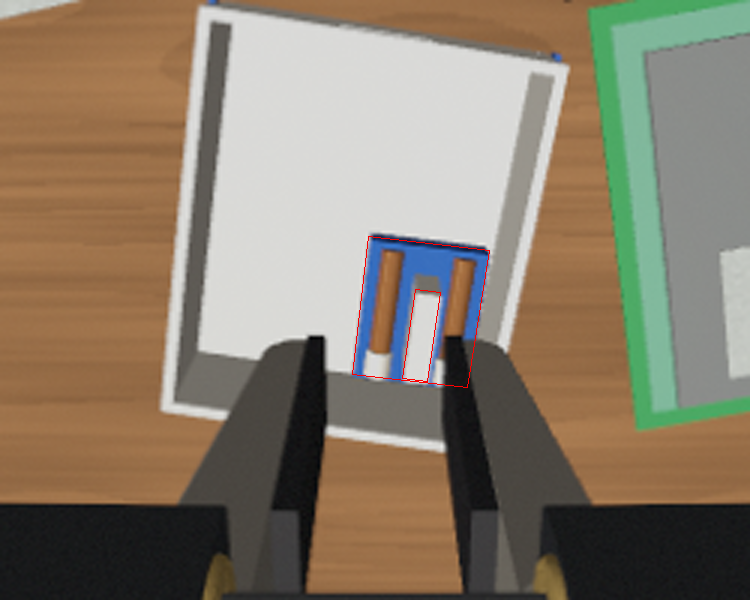

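B is where it was expected, and the box holds nothing else.

Run:
```python
from h import *
off=pick([.5514,.1857],-.12,.005); print('off',off)
place(loc(D,.078,.068),D[2],off)
bot.goto([.40,-.18,.34],down(np.pi/2)); snap('wrist','w9'); print(bot.current_clock())
```

```text
grip mm 11.951903945830743 [-0.9  0.5 -0. ]
lifted mm 11.904074719636137 [-0.5  0.2 -0.5]
off 0.024574091958398374
set -0.001 [-1.2  2.   5.1]
59.275
```

View pics/w9.png

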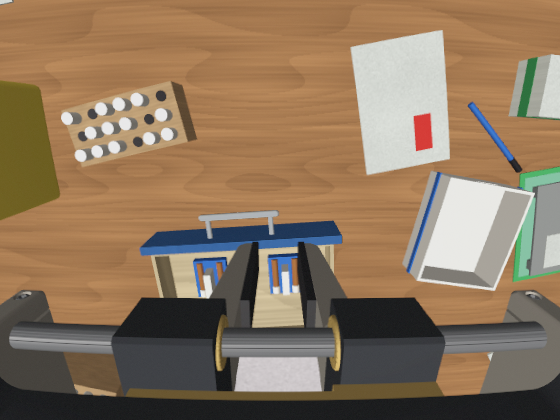

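Both carriers stand upright in the drawer, at (211,280) and (284,274), and the drawer is still out. Push it shut.

Run:
```python
from h import *
yaw=.060; ux=np.array([np.cos(yaw),np.sin(yaw)]); h=np.array([.4621,-.2422])
bot.set_gripper(0,20); s=h-.07*ux
bot.goto([*s,.15],down(yaw)); bot.line_to([*s,.050],max_speed=.1)
for d in [.035,.09,.14,.17,.19,.20]+list(np.arange(.203,.235,.003)):
    q=s+d*ux; bot.line_to([*q,.050],max_speed=.06); F=bot.current_contact_force(); print(round(d,3),np.round(F,1))
    if np.dot(F[:2],-ux)>12: break
bot.hold(.2); print(bot.current_ee_pos())
q=np.array(bot.current_ee_pos()); q[:2]-=.06*ux; bot.line_to(q,max_speed=.08); q[2]=.25; bot.line_to(q)
bot.goto([.42,-.15,.34],down(np.pi/2)); c=snap('wrist','w10'); snap('side','s10'); snap('scene','sc10'); print(bot.current_clock())
a=np.hstack([cv2.imread('pics/w10.png')[120:390],cv2.imread('pics/side0.png')[60:330]*0+cv2.imread('pics/s10.png')[60:330]])
cv2.imwrite('pics/fin.png',np.vstack([a[:,:560],a[:,560:]]))
```

```text
0.035 [-0.7  1.  -0.5]
0.09 [-1.1  0.2  0.6]
0.14 [ 0.4 -0.  -0.3]
0.17 [ 0.3 -1.   1.1]
0.19 [ 0.   0.1 -0.7]
0.2 [ 0.2 -0.8 -0.3]
0.203 [-0.5 -0.5  0.8]
0.206 [-0.8  0.9  0. ]
0.209 [-1.2  0.2 -0.7]
0.212 [ 0.6 -0.6  0.5]
0.215 [0.  0.7 0.5]
0.218 [-8.  -1.7  5.1]
0.221 [-18.3   0.2  12. ]
[ 0.60810061 -0.23340658  0.04985461]
72.325
```

View pics/fin.png

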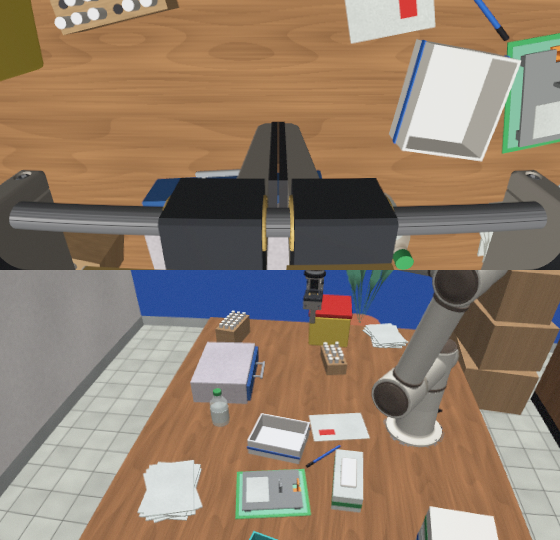

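Run:
```python
from h import *
for a,b,n,(r0,r1,c0,c1) in [('side0','s10','cab',(125,195,185,275)),('side0','s10','spray',(178,218,208,232)),('side0','s10','gloves',(238,300,330,366)),('side0','s10','rack',(130,165,318,350)),('scene0','sc10','rack2',(358,418,100,200)),('scene0','sc10','handle',(262,300,185,240))]:
    A,B=[cv2.cvtColor(cv2.imread(f'pics/{x}.png')[r0:r1,c0:c1],6).astype(np.float32) for x in (a,b)]
    print(n,cv2.phaseCorrelate(A,B,cv2.createHanningWindow(A.shape[::-1],cv2.CV_32F)))
bot.job_done(); print(bot.current_clock())
```

```text
cab ((-0.10151686200177323, -0.006378298060809584), 0.9498270861896467)
spray ((0.00912871833801887, -0.10670732013708317), 1.030515838166078)
gloves ((0.009443949053057565, 0.01109693900640707), 0.9739112263131473)
rack ((0.048887226771913816, 0.0008738853747978226), 1.0173962654338942)
rack2 ((0.0766755553691354, 0.005195268750149751), 0.9914041660626729)
handle ((0.08057852928106968, -0.09440516394130682), 1.0616755334536234)
the job is handed in; nothing more can be done
the job is handed in; nothing more can be done
```

I finished the whole sequence and handed the job in about 72 s into the run; the robot gives no verdict. I pulled the drawer to its stop, squeezed the tab and laid the cover on the mat. Then I moved both carriers (only two were in the box) into the drawer and pushed it shut.

**What the last checks showed**
- **Cover:** it lies flat and feet down. Its centre measured about 2 mm from the mat's centre, from a rough three-corner fit with errors of up to 7 mm (limit 50 mm).
- **Carriers:** both stood upright on the drawer's floor in the last picture before closing. I couldn't see inside once it was shut.
- **Drawer:** it pushed shut to a firm stop, and the cabinet and handle are within 0.2 px of the starting pictures.
- **Bystanders:** the spray bottle, glove carton and both racks are also within 0.2 px of where they started.
- **Arm:** it was parked clear of everything at about z = 0.34 m.

**What disagreed:** while pulling the drawer there was about 8–10 N of sideways force, because my pull direction was slightly off the slide's; it had no visible effect. I saw no sign of a carrier being knocked aside.

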